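Seat the jar carrier and set its cap to vent

TASK

Slide the blue jar carrier along the worktop until it sits square and flush in the inner corner of the metal fence, then screw the white cap down clockwise until it bottoms out, and back it off a quarter turn so that the jar can vent. Finish still holding the cap in the gripper at that setting, with the carrier still flush in the corner; leave the other things on the worktop alone.

Things in the scene. Friction and masses are not known exactly. Their poses are not given: they have to be found in the camera images.
- fence: Fixed L-shaped aluminium fence, 25 mm high, bars 16 mm thick. Origin: inner corner, at worktop height; x axis away from the robot (up to 0.2 rad askew), y axis to the left. Far bar: inner face is the plane x = 0, from y = 0 to -148 mm. Left bar: inner face is y = 0, from x = 0 to -150 mm. The carrier belongs at x < 0, y < 0 (near and right of the corner); this side is open.
- carrier: Loose blue block 110 x 110 x 40 mm high, about 0.9 kg with the squat amber jar fixed in its middle (72 mm wide up to 50 mm, 42 mm neck from 58 mm). Origin: centre of underside; x, y square to its sides, at first within 0.35 rad of the fence's axes. White line: middle of its +x edge. Home: origin at (-55, -55) mm in the fence's frame, axes agreeing. Slides under 3 to 7 N.
- cap: White ribbed screw cap, 52 mm in diameter, 26 mm high, on the jar's axis, already started on its thread. Origin: centre of its underside, 64 mm above the worktop when bottomed out, 0.955 mm higher per radian unscrewed. Axes turn with the cap; red line on top: its +x. Bottomed out, the red line points at the carrier's white line.
- cap_top (a point): Centre of the cap's top face, 26 mm above cap; turns with the cap.
- cap_turn (a joint): Angle of the cap on its thread, rad: 0 = bottomed out on a hard stop, grows as it is unscrewed (counterclockwise from above); a quarter turn back is 1.57. Starts between 1.95 and 2.9. Clockwise closes. Takes about 0.05 N m to turn, stays where left; the fence keeps the seated carrier from turning with it.
- carton: Bystander: white printed medicine carton, 51 x 116 x 78 mm, standing at the back. Origin: centre of underside.
- vial_blue: Bystander: small white vial with a blue cap, 29 mm across, 55 mm high, at the back. Origin: centre of underside.
- vial_red: Bystander: small brown vial with a red cap, 29 mm across, 55 mm high, at the back. Origin: centre of underside.
- stamp: Bystander: wooden-handled hand stamp, 25 x 36 x 70 mm, at the back. Origin: centre of underside.
- tape: Bystander: roll of brown packing tape lying flat, 96 mm across, 24 mm high, on the left. Origin: centre of underside.
There are look-alikes about, which are no part of the job. Of the things that look like the carrier, the larger one is meant.

How it is judged:
On the way, in this order (a step that is already met when the one before it is completed fails the run):
1. the carrier sits square and flush in the fence corner (x of carrier in the frame of fence between -0.059 and -0.051 m and y of carrier in the frame of fence between -0.059 and -0.051 m and angle between the x axis of carrier and the x axis of fence, either way round below 0.05 rad and angle between carrier's own z axis and vertical below 0.05 rad and height (world z) of carrier below 0.004 m), for 0.2 s.
2. the cap is screwed down until it bottoms out (value of joint cap_turn below 0.08 rad), for 0.2 s.
At the end, for the whole second after the job is handed in: The carrier stands on the worktop flush in the corner (gap to each bar under 4 mm, square to within 0.05 rad, upright), the cap is a quarter turn back from its stop (1.57 +/- 0.3 rad) and still, and the fingers are gripping it with more than 2 N (all of step 1 and value of joint cap_turn between 1.27 and 1.87 rad and velocity of joint cap_turn between -0.15 and 0.15 rad/s and contact force between the fingers and cap above 2 N); the arm keeps its last pose, push and grip.
It fails at once if the medicine carton is disturbed (moved more than 20 mm) (distance of carton from where it was at the start of the episode above 0.02 m).
It fails at once if the blue-capped vial is disturbed (moved more than 20 mm) (distance of vial_blue from where it was at the start of the episode above 0.02 m).
It fails at once if the red-capped vial is disturbed (moved more than 20 mm) (distance of vial_red from where it was at the start of the episode above 0.02 m).
It fails at once if the date stamp is disturbed (moved more than 20 mm) (distance of stamp from where it was at the start of the episode above 0.02 m).
It fails at once if the tape roll is disturbed (moved more than 20 mm) (distance of tape from where it was at the start of the episode above 0.02 m).
It also fails if it takes over 72 s, if anything falls off the work surface, if the arm or the gripper's body presses on something with over 40 N, if the wrist force passes 120 N, or if a joint passes its speed limit or range.

ROBOT

A 7-joint arm with a two-finger parallel gripper is mounted at the origin on a cart in front of the work surface, level with it; the furniture and walls round the work are solid. World frame = base frame: x ahead of the robot, y to its left, z up, the work surface at z = 0. Lengths are in m, angles in rad, forces in N, time in s.
With the tool pointing down it reaches from about 0.35 to 0.775 m from the base axis. Payload 3.1 kg.
Tool frame: the origin (TCP) lies between the finger pads; the fingertips stand 19 mm ahead of it and the grasp point (between the pads) is the TCP; z points along the fingers, y is the line along which they close (so a half turn about z gives the same grasp; the last joint's range is limited). The gripper opens to 85 mm and grips with 20 to 120 N. Pads are 22 mm wide; open, the fingers measure 114 mm over their backs; the gripper's body (76 mm by 85 mm) begins 54 mm behind the grasp point. The pads swing forward as they close: fully open they stand 13 mm farther back than shut.
Start: joints at [1.187, 0.311, 0.014, 1.512, -0.004, 1.319, -0.027], TCP at [0.184, -0.518, 0.25] pointing down, gripper open.
Joint ranges: [-2.7, 2.7], [-0.3, 1.91], [-1.27, 1.3], [0.12, 2.57], [-1.44, 4.58], [0.2, 2.03], [-3.05, 3.05]. Speed limits (rad/s): [2.79, 2.79, 3.14, 3.14, 3.14, 3.14, 3.14].

INTERFACE

Orientations are given as a unit quaternion [x, y, z, w].
In Python, from station import env gives the robot as it stands.
- The arm moves only by the tool servo_tool, never from a script. Its argument "series" is text: rows parted by semicolons, each of 6 numbers parted by spaces: the shift along the world's x, y, z in units of 30 mm (1.0 is 30 mm), then the turn, a rotation vector about the world's x, y, z in units of 6 degrees (1.0 is 6 degrees). In form: x y z wx wy wz; .... A call has 1 to 8 rows; each row is the pose to reach, as a shift and turn from the pose commanded when the call began; what a row does not reach only later rows make up. A row lasts 1/8 s, in which the tool goes at most 62.5 mm and 10.7 degrees, less where a joint would pass 70% of its speed; a pose out of reach is approached as far as the arm can. A call with a gripper value outside its range is refused whole. "fingers" is the finger opening in mm, from 0 to 85.4, set as the call begins (left out, the last holds). The fingers move at their own pace and stop on an object; "newtons" is the grip in N (left out, the last holds). Time passes only in rows, so rows that repeat a pose let the fingers close. It gives the time, the measured TCP pose, the force, the opening and the grip force at its end, in the units of the state.
- env.read_state(): the state, without advancing time (a new reading comes with each control period).
- env.read_camera(name): name is "side" or "top" or "wrist"; returns the picture (420x560x3 uint8, red, green, blue); there is no depth.
- env.calibration(name): a dict with "fovy" (degrees; the focal length in pixels is half the picture's height over the tangent of half this angle, whatever the lens; pixels are square), "cx", "cy" (the principal point, pixels), "T" (4x4, takes a point from camera to world coordinates); the wrist camera has in their place "tool_from_camera" (4x4, takes a point from camera to tool coordinates, whose origin is the TCP and whose axes are the flange's). Camera axes: x right, y down, z forward; pixel columns grow to the right and rows downward; lengths in m; the calibration is good to about 2 mm. A picture is of the moment at which its call begins: read the wrist's pose just before it. calibration takes no time and is no camera call.
- env.job_done(): hands the job in; it is judged then, once.
The state is a dict: "time_s": time; "joints": joint angles; "qvel": joint speeds; "joint_efforts": joint torques, N m; "eef_pos": TCP position; "orientation": TCP orientation; "ft_force": force on the tool from outside, world axes, zero at the start; "wrist_torque": the same for the moment, N m; "grip_width": opening from 0.0 (shut) to 1.0 (fully open); "finger_force": force on a finger pad.
Only numpy, scipy, OpenCV 4.12 (cv2) and the standard library are available. Lean on these libraries where they do the work, as an engineer would, in place of code of your own. Each camera call takes 0.05 s, during which the arm holds its last target. There are 200 camera calls.

## Working session

There is one attempt and no reset: what is moved stays moved. The work goes in short steps, Python scripts to look and compute and a tool call to move; the robot and the scene stay as the last step left them, time stands still between calls to the robot, and variables do not carry over. Pictures are saved under pics/ and viewed, at most 10 in all, crops included, and the job is handed in when it is done.

Besides the shell and the picture viewer there is one more tool, called after "Emit:" in YAML: its name, and indented under it one key for each argument. servo_tool: Moves the arm, as the interface text tells. Its arguments: {"type":"object","properties":{"series":{"type":"string"},"fingers":{"type":"number"},"newtons":{"type":"number"}},"required":["series"]}

```bash
mkdir -p pics; ls
python3 - <<'E'
from station import env
import cv2,numpy as np
s=env.read_state(); print(s)
for n in ("side","top"):
    c=env.calibration(n); print(n,c["fovy"],c["cx"],c["cy"],np.round(c["T"],4).tolist())
    im=env.read_camera(n); cv2.imwrite(f"pics/{n}0.png",im[:,:,::-1])
    np.save(f"pics/{n}0.npy",im)
c=env.calibration("wrist");print(c)
E
```

```text
pics
{'time_s': 0.0, 'joints': array([ 1.18730473,  0.31173199,  0.01400285,  1.513109  , -0.00437582,
        1.31918024, -0.02720073]), 'qvel': array([ 0.00064295, -0.00027719,  0.00032095,  0.00154649, -0.00092224,
        0.00053125, -0.00040239]), 'joint_efforts': array([ 2.15976679e-04, -3.79913950e+01,  1.46276434e-01, -2.30593318e+01,
        1.22796025e-02,  1.38118598e-02, -1.89924492e-05]), 'eef_pos': array([ 0.18411074, -0.51752493,  0.24919661]), 'orientation': array([ 9.85426025e-01,  1.70100297e-01, -2.65010665e-04, -1.16949593e-03]), 'ft_force': array([-0.72563784,  0.12603142, -0.16126823]), 'wrist_torque': array([-0.01587717,  0.02728944,  0.03544061]), 'finger_force': 0.0, 'grip_width': 1.0013919692530238}
side 45.87847320927832 286.21934861072975 218.3492491977465 [[0.9975, -0.0536, 0.047, 0.5721], [-0.071, -0.6835, 0.7265, -0.81], [-0.0068, -0.7279, -0.6856, 0.9535], [0.0, 0.0, 0.0, 1.0]]
top 42.11674138185442 286.7226720909995 207.42890783724195 [[-0.0097, -0.9858, 0.1676, 0.3807], [-0.9998, 0.0066, -0.019, 0.1304], [0.0177, -0.1678, -0.9857, 1.5536], [0.0, 0.0, 0.0, 1.0]]
{'fovy': 58.38021866862019, 'cx': 275.4660677749295, 'cy': 209.92134478848524, 'tool_from_camera': array([[-1.10112953e-04, -9.55543604e-01, -2.94849807e-01,
         7.53572358e-02],
       [ 9.99999887e-01,  3.14288309e-05, -4.75308293e-04,
         9.52984662e-04],
       [ 4.63444584e-04, -2.94849826e-01,  9.55543492e-01,
        -1.23473014e-01],
       [ 0.00000000e+00,  0.00000000e+00,  0.00000000e+00,
         1.00000000e+00]])}
```

View pics/top0.png

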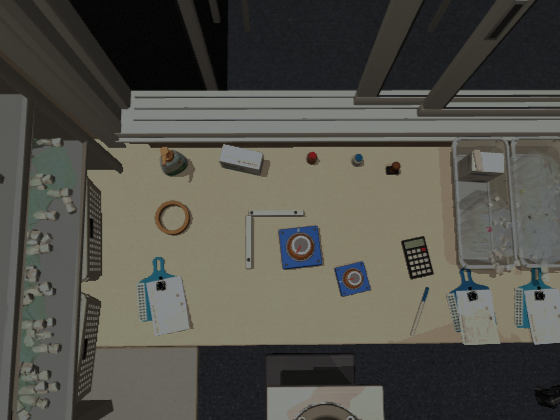

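View pics/side0.png

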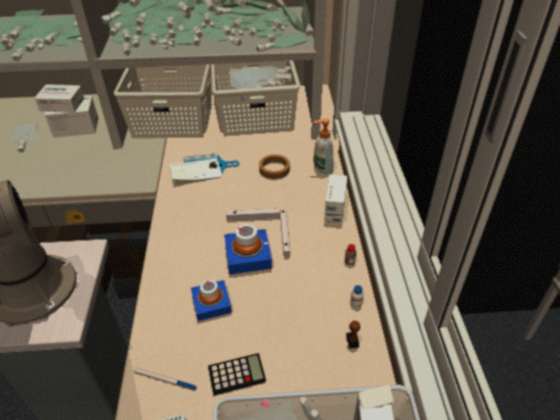

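The top view shows the fence corner at about (249,213), the large carrier with cap at (300,247) and the small look-alike at (352,279). The side view shows the carrier at (248,250) and the fence corner at (284,212). Next I'll make rough measurements.

```bash
cat > h.py <<'E'
from station import env
import cv2,numpy as np
from scipy.spatial.transform import Rotation as R
def cam(n,s=None):
    c=env.calibration(n); f=210/np.tan(np.radians(c["fovy"])/2)
    if n=="wrist":
        s=s or env.read_state(); T=np.eye(4);T[:3,:3]=R.from_quat(s["orientation"]).as_matrix();T[:3,3]=s["eef_pos"];T=T@c["tool_from_camera"]
    else: T=c["T"]
    return T,f,c["cx"],c["cy"]
def ray(C,uv):
    T,f,cx,cy=C; uv=np.atleast_2d(uv).astype(float)
    d=np.c_[(uv[:,0]-cx)/f,(uv[:,1]-cy)/f,np.ones(len(uv))]@T[:3,:3].T
    return T[:3,3],d
def onz(C,uv,z):
    o,d=ray(C,uv); return o+d*((z-o[2])/d[:,2])[:,None]
def proj(C,P):
    T,f,cx,cy=C; q=(np.atleast_2d(P)-T[:3,3])@T[:3,:3]; return np.c_[f*q[:,0]/q[:,2]+cx,f*q[:,1]/q[:,2]+cy]
def tri(C1,a,C2,b):
    o1,d1=ray(C1,a);o2,d2=ray(C2,b);d1=d1[0];d2=d2[0]
    t=np.linalg.lstsq(np.c_[d1,-d2],o2-o1,rcond=None)[0]
    p,q=o1+t[0]*d1,o2+t[1]*d2
    return (p+q)/2,np.linalg.norm(p-q)
def blue(im):
    h=cv2.cvtColor(im,cv2.COLOR_RGB2HSV); return cv2.inRange(h,(108,150,50),(128,255,255))
def big(m):
    c,_=cv2.findContours(m,cv2.RETR_EXTERNAL,cv2.CHAIN_APPROX_NONE); return sorted(c,key=cv2.contourArea)[::-1]
def shot(n,name):
    s=env.read_state(); C=cam(n,s); im=env.read_camera(n); cv2.imwrite(f"pics/{name}.png",im[:,:,::-1]); np.savez(f"pics/{name}.npz",im=im,T=C[0],k=C[1:]); return im,C
def load(name):
    z=np.load(f"pics/{name}.npz"); return z["im"],(z["T"],*z["k"])
E
python3 - <<'E'
from h import *
T=cam("top");S=cam("side")
a=np.load("pics/top0.npy");b=np.load("pics/side0.npy")
for im,C in((a,T),(b,S)):
    for c in big(blue(im))[:3]:
        r=cv2.minAreaRect(c); bx=cv2.boxPoints(r); print(cv2.contourArea(c),np.round(bx,1).tolist(),onz(C,bx,.04)[:,:2].round(3).tolist())
print("corner",onz(T,[[249,213],[303,213],[249,268]],.025).round(3))
print(tri(T,[300,246],S,[246,231]),"cap")
print(tri(T,[249,213],S,[284,212]),"fence corner")
E
```

```text
651.5 [[279.0, 229.6999969482422], [317.0, 225.39999389648438], [321.29998779296875, 264.1000061035156], [283.29998779296875, 268.29998779296875]] [[0.575, 0.123], [0.586, 0.017], [0.478, 0.007], [0.468, 0.112]]
341.0 [[334.70001220703125, 267.79998779296875], [362.5, 260.8999938964844], [369.5, 288.8999938964844], [341.70001220703125, 295.79998779296875]] [[0.468, -0.03], [0.486, -0.108], [0.409, -0.124], [0.391, -0.047]]
742.0 [[224.8000030517578, 234.60000610351562], [267.1000061035156, 229.89999389648438], [271.3999938964844, 268.20001220703125], [229.10000610351562, 272.8999938964844]] [[0.471, 0.109], [0.582, 0.118], [0.586, -0.015], [0.484, -0.022]]
482.5 [[190.60000610351562, 288.3999938964844], [223.3000030517578, 280.20001220703125], [231.10000610351562, 311.20001220703125], [198.39999389648438, 319.3999938964844]] [[0.395, -0.063], [0.471, -0.044], [0.49, -0.135], [0.418, -0.152]]
50.5 [[258.0, 231.0], [266.0, 231.0], [266.0, 241.0], [258.0, 241.0]] [[0.558, 0.115], [0.579, 0.114], [0.577, 0.077], [0.557, 0.079]]
corner [[0.625 0.208 0.025]
 [0.624 0.055 0.025]
 [0.47  0.208 0.025]]
(array([0.52655023, 0.06769582, 0.08891902]), np.float64(0.004792304708623265)) cap
(array([0.62944121, 0.20870873, 0.01615287]), np.float64(0.0053370249637571185)) fence corner
```

Emit:
servo_tool:
  series: "2 3 1 0 0 -1; 3.5 6 2 0 0 -2; 5 8 3 0 0 -3; 6 10 3.4 0 0 -3.25; 7 12 3.4 0 0 -3.25; 8 14 3.4 0 0 -3.25; 9 16 3.4 0 0 -3.25; 10 18 3.4 0 0 -3.25"
  fingers: 85

```text
time_s: 1.1
eef_pos: [0.4254, -0.0922, 0.3464]
orientation: [1.0, 0.001, 0.0, 0.0]
ft_force: [0.0, -0.1, 0.5]
grip_width: 0.992
finger_force: 0.0
```

Emit:
servo_tool:
  series: "0.7 1.5 0 0 0 0; 1.4 2.8 0 0 0 0; 1.4 3 0 0 0 0; 1.4 3 0 0 0 0; 1.4 3 0 0 0 0"

```text
time_s: 1.72
eef_pos: [0.4665, -0.0059, 0.3461]
orientation: [1.0, -0.001, -0.0, 0.001]
ft_force: [0.3, -0.4, 0.3]
grip_width: 0.997
finger_force: 0.0
```

Run:
```python
from h import *
shot("wrist","w1"); s=env.read_state(); print(s["time_s"],s["eef_pos"],s["orientation"],s["joints"])
```

```text
1.775 [ 0.46660878 -0.00590238  0.34622339] [ 9.99999380e-01 -9.72194853e-04 -2.03231832e-04  5.03928750e-04] [ 0.40697131  0.13133695 -0.49018852  1.5186337   0.06279149  1.507552
 -1.656378  ]
```

View pics/w1.png

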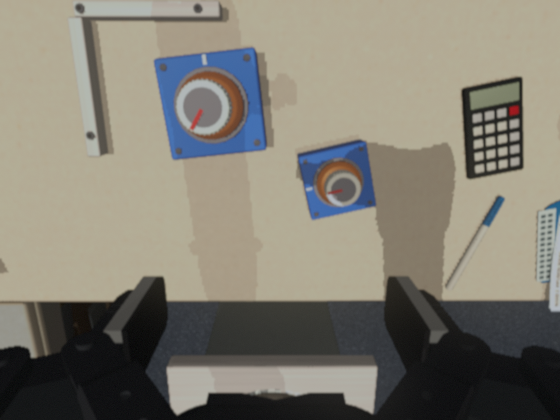

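Wrist view: fence corner at about (100,17), carrier with white line at (204,58), cap top at about (203,108), and red line pointing to (192,130). I'll take a second wrist view for parallax.

Emit:
servo_tool:
  series: "0.5 1.5 0 0 0 0; 1.3 3 0 0 0 0; 2 4.3 0 0 0 0; 2 4.3 0 0 0 0; 2 4.3 0 0 0 0; 2 4.3 0 0 0 0"

```text
time_s: 2.52
eef_pos: [0.527, 0.1228, 0.3465]
orientation: [1.0, -0.001, 0.0, 0.001]
ft_force: [-1.2, 0.3, -0.0]
grip_width: 0.995
finger_force: 0.0
```

Run:
```python
from h import *
im,C=shot("wrist","w2"); s=env.read_state(); print(s["time_s"],s["eef_pos"],s["joints"].round(2))
def meas(im,C):
    h=cv2.cvtColor(im,cv2.COLOR_RGB2HSV)
    c=big(blue(im))[0]; m=np.zeros(im.shape[:2],np.uint8); cv2.drawContours(m,[c],-1,255,-1)
    hull=cv2.convexHull(c); print("blue rect",cv2.minAreaRect(hull),"px poly",cv2.approxPolyDP(hull,4,True)[:,0].tolist())
    red=cv2.inRange(h,(0,150,90),(5,255,255))|cv2.inRange(h,(172,150,90),(180,255,255)); red&=cv2.erode(m,np.ones((9,9)))
    rc=big(red)[0]; print("red",cv2.contourArea(rc),cv2.minAreaRect(rc)[:2],cv2.moments(rc)["m10"]/max(cv2.moments(rc)["m00"],1))
    wh=cv2.inRange(h,(0,0,140),(180,60,255))&m
    for k in big(wh)[:3]: print("white",cv2.contourArea(k),cv2.minEnclosingCircle(k),cv2.minAreaRect(k))
for n in("w1","w2"): meas(*load(n))
```

```text
2.575 [0.5269796  0.12302503 0.34661227] [ 0.16  0.31 -0.58  1.32  0.17  1.55 -1.97]
blue rect ((216.15853881835938, 102.92683410644531), (99.94053649902344, 87.57221221923828), 83.6598129272461) px poly [[252, 49], [264, 147], [189, 155], [175, 128], [208, 54]]Traceback (most recent call last):
  File "<stdin>", line 11, in <module>
  File "<stdin>", line 8, in meas
IndexError: list index out of range
```

View pics/w2.png

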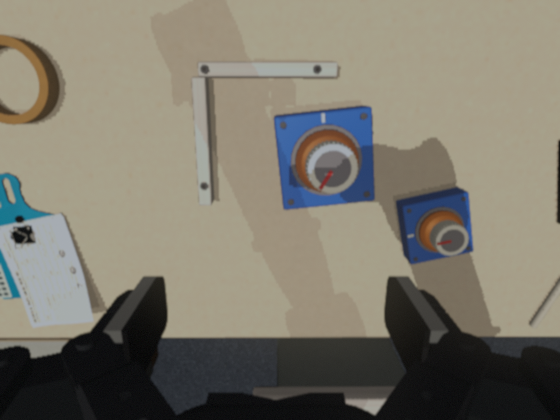

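Run:
```python
from h import *
for n in("w1","w2"):
    im,C=load(n); h=cv2.cvtColor(im,cv2.COLOR_RGB2HSV)
    m=cv2.inRange(h,(105,120,30),(130,255,255)); m=cv2.morphologyEx(m,cv2.MORPH_CLOSE,np.ones((25,25)))
    c=big(m)[0]; hull=cv2.convexHull(c); p=cv2.approxPolyDP(hull,6,True)[:,0]
    print(n,"poly",p.tolist()); 
    if len(p)==4:
        w=onz(C,p,.04)[:,:2]; print(w.round(4).tolist(),"ctr",w.mean(0).round(4),"sides",np.linalg.norm(w-np.roll(w,-1,0),axis=1).round(4))
        print("yaws",[(np.degrees(np.arctan2(*(b-a)[::-1]))).round(1) for a,b in zip(w,np.roll(w,-1,0))])
    x,y,ww,hh=cv2.boundingRect(c); sub=h[y:y+hh,x:x+ww]; 
    red=cv2.inRange(h,(0,150,100),(4,255,255))|cv2.inRange(h,(174,130,100),(180,255,255)); k=np.zeros_like(red);cv2.drawContours(k,[hull],-1,255,-1); red&=k
    print("red",[(cv2.contourArea(r),cv2.minAreaRect(r)) for r in big(red)[:3]])
    wh=cv2.inRange(h,(0,0,110),(180,70,255))&cv2.erode(k,np.ones((3,3)))
    print("white",[(cv2.contourArea(r),cv2.minEnclosingCircle(r)) for r in big(wh)[:3]])
im,C=load("w2"); cv2.imwrite("pics/crop.png",cv2.resize(im[50:220,180:390,::-1],None,fx=3.5,fy=3.5,interpolation=cv2.INTER_CUBIC))
for c in (240,280,320): print("col",c,im[58:90,c].sum(1).tolist())
for r in (100,140,180): print("row",r,im[r,186:222].sum(1).tolist())
```

```text
w1 poly [[253, 49], [264, 148], [174, 158], [155, 61]]
[[0.5873, 0.0165], [0.4832, 0.006], [0.4719, 0.1094], [0.5757, 0.1211]] ctr [0.5295 0.0633] sides [0.1047 0.104  0.1044 0.1053]
yaws [np.float64(-174.3), np.float64(96.2), np.float64(6.5), np.float64(-83.7)]
red [(26.0, ((196.4000244140625, 118.70001220703125), (2.236067771911621, 18.782970428466797), 26.56505012512207))]
white [(2945.5, ((210.7422637939453, 104.48969268798828), 38.84352111816406)), (33.0, ((204.0, 59.5), 4.924529075622559)), (0.0, ((244.0, 55.0), 9.999999747378752e-05))]
w2 poly [[369, 108], [373, 197], [284, 207], [275, 117]]
[[0.5877, 0.0182], [0.4858, 0.0062], [0.4737, 0.1116], [0.5782, 0.1221]] ctr [0.5313 0.0645] sides [0.1026 0.1061 0.1051 0.1043]
yaws [np.float64(-173.3), np.float64(96.6), np.float64(5.7), np.float64(-84.8)]
red [(21.0, ((325.82025146484375, 179.3876495361328), (2.437995195388794, 18.01996421813965), 32.00538635253906))]
white [(1344.5, ((329.35540771484375, 169.6445770263672), 29.502601623535156)), (253.5, ((325.0, 155.0), 35.17110824584961)), (26.5, ((322.5, 117.5), 4.743516445159912))]
[... 374 characters left out ...]
70, 471, 429, 371, 314, 277, 268, 294, 354, 427, 473, 487, 461, 387, 321, 341, 408, 451, 463, 463, 464, 463, 463, 463, 465, 464, 461]
row 100 [432, 429, 430, 426, 426, 411, 403, 439, 472, 483, 484, 481, 479, 478, 482, 481, 480, 477, 460, 395, 291, 222, 219, 243, 278, 287, 290, 297, 340, 398, 421, 422, 423, 423, 426, 426]
row 140 [463, 463, 463, 462, 460, 462, 463, 462, 464, 475, 493, 502, 500, 501, 501, 501, 500, 494, 486, 476, 454, 392, 291, 224, 216, 247, 278, 288, 291, 295, 338, 400, 423, 427, 425, 425]
row 180 [464, 461, 462, 462, 463, 462, 464, 461, 462, 459, 445, 437, 470, 495, 498, 496, 492, 493, 493, 494, 498, 499, 483, 425, 315, 233, 235, 279, 322, 337, 335, 343, 382, 439, 462, 467]
```

View pics/crop.png

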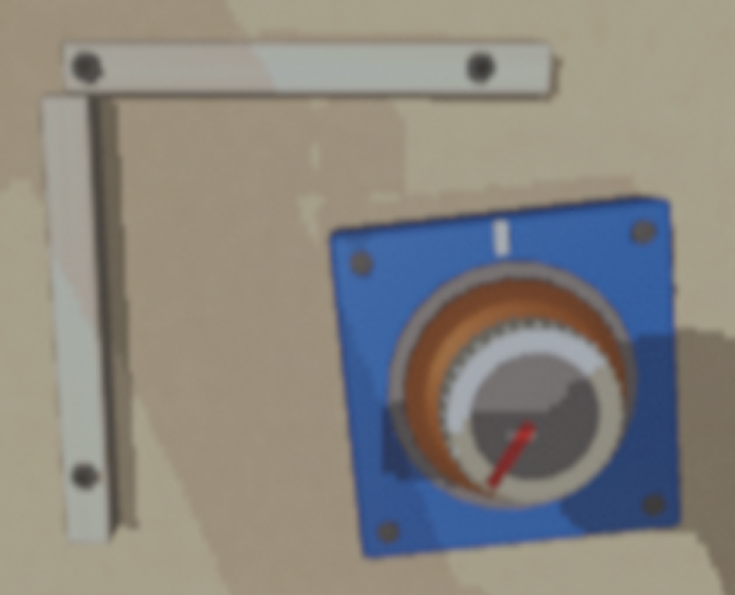

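The crop shows the fence's inner edges clearly, the cap disc at about (333,168.6) in full-picture pixels, and the red line from (331,172) to (320.6,188.6), pointing near-left.

Run:
```python
from h import *
i1,C1=load("w1");i2,C2=load("w2")
def disc(im,x0,y0,w):
    g=cv2.cvtColor(im,cv2.COLOR_RGB2GRAY)[y0:y0+w,x0:x0+w]; g=cv2.resize(g,None,fx=4,fy=4,interpolation=cv2.INTER_CUBIC)
    c=cv2.HoughCircles(g,cv2.HOUGH_GRADIENT_ALT,1,10,param1=150,param2=.6,minRadius=55,maxRadius=125)
    return None if c is None else [(round(x0+(a+.5)/4-.5,1),round(y0+(b+.5)/4-.5,1),round(r/4,1)) for a,b,r in c[0,:,:3]]
d1=disc(i1,165,70,90);d2=disc(i2,285,120,90);print(d1,d2)
for z in (.09,.0925): print("cap at z",z,onz(C2,[332.9,168.6],z),onz(C1,[204,107],z))
print("tri",tri(C1,[204,107],C2,[332.9,168.6]))
# carrier corner heights
for a,b in zip([[253,49],[264,148],[174,158],[155,61]],[[369,108],[373,197],[284,207],[275,117]]): print(tri(C1,a,C2,b))
r=onz(C2,[[330.9,172.3],[320.6,188.6]],.0925);v=r[1]-r[0];print("red yaw",np.arctan2(v[1],v[0]))
F=onz(C2,[[240,75.3],[280,75.4],[320,75.5]],.025);L=onz(C2,[[205.4,100],[207.5,140],[209.4,180]],.025);print(F,L)
a=np.arctan2(-(F[0,0]-F[2,0]),F[0,1]-F[2,1]);b=np.arctan2(L[0,1]-L[2,1],L[0,0]-L[2,0]);print("fence yaw",a,b)
# corner intersection
yaw=(a+b)/2;ux=np.array([np.cos(yaw),np.sin(yaw)]);uy=np.array([-ux[1],ux[0]])
co=ux*np.mean(F[:,:2]@ux)+uy*np.mean(L[:,:2]@uy);print("corner",co,"home",co-.055*(ux+uy))
```

```text
None [(np.float32(331.9), np.float32(168.9), np.float32(18.5))]
cap at z 0.09 [[0.52957774 0.06295634 0.09      ]] [[0.52994764 0.06256411 0.09      ]]
cap at z 0.0925 [[0.53005842 0.06334458 0.0925    ]] [[0.53002897 0.06210732 0.0925    ]]
tri (array([0.52970515, 0.06277201, 0.08946913]), np.float64(0.0004991563177119329))
(array([0.58767228, 0.01688653, 0.03494703]), np.float64(0.00042999285175181136))
(array([0.48373425, 0.00566896, 0.03641534]), np.float64(0.002299565827519393))
(array([0.47083644, 0.11152843, 0.03150586]), np.float64(0.0006184861973294758))
(array([0.57701661, 0.12248748, 0.0341495 ]), np.float64(0.0018937175993538565))
red yaw 2.6144751653538196
[[0.62267887 0.16103135 0.025     ]
 [0.62248034 0.11640867 0.025     ]
 [0.62228174 0.07177012 0.025     ]] [[0.59631575 0.20113118 0.025     ]
 [0.55133708 0.20123767 0.025     ]
 [0.50347814 0.20159272 0.025     ]]
fence yaw -0.004448981622850283 -0.00497138898569692
corner [0.62287869 0.20097902] home [0.56762024 0.14623869]
```

Carrier centre is (0.530, 0.063) at yaw 0.108. The fence corner is (0.623, 0.201) at yaw about -0.005, which puts home at (0.568, 0.146). cap_turn is about 2.5. I'll turn the tool by about +2 rad so one grip covers all the screwing.

Emit:
servo_tool:
  series: "0.1 -1 -0.5 0 0 1.6; 0.1 -2 -1 0 0 3.2; 0.1 -2 -2 0 0 4.8; 0.1 -2 -3 0 0 6.4; 0.1 -2 -3.5 0 0 8; 0.1 -2 -4 0 0 9.6; 0.1 -2 -4 0 0 11.2; 0.1 -2 -4 0 0 12.8"

```text
time_s: 3.58
eef_pos: [0.5297, 0.0635, 0.2263]
orientation: [0.782, 0.623, -0.0, 0.0]
ft_force: [-0.4, -0.2, 1.0]
grip_width: 0.992
finger_force: 0.0
```

Emit:
servo_tool:
  series: "0 0 0 0 0 1.6; 0 0 0 0 0 3.2; 0 0 0 0 0 4.8; 0 0 0 0 0 6.2; 0 0 0 0 0 6.2; 0 0 0 0 0 6.2; 0 0 0 0 0 6.2"

```text
time_s: 4.45
eef_pos: [0.53, 0.0647, 0.2264]
orientation: [0.545, 0.839, -0.0, 0.0]
ft_force: [0.7, -0.2, 0.3]
grip_width: 0.992
finger_force: 0.0
```

```bash
cat > st.py <<'E'
from h import *
s=env.read_state(); q=s["orientation"]; m=R.from_quat(q).as_matrix()
print(s["time_s"],s["eef_pos"].round(4),"yaw",np.arctan2(m[1,0],m[0,0]).round(4),"tilt",m[:2,2].round(3),"q",s["joints"].round(2),"F",s["ft_force"].round(1),"M",s["wrist_torque"].round(2),"w",round(s["grip_width"]*85.4,1),"ff",s["finger_force"])
E
python3 st.py
```

```text
4.45 [0.53   0.0647 0.2264] yaw 1.9896 tilt [ 0. -0.] q [ 0.52  0.43 -0.93  1.57  0.36  1.31 -0.04] F [ 0.7 -0.2  0.3] M [-0.02 -0.05  0.04] w 84.7 ff 0.0
```

Emit:
servo_tool:
  series: "0 -0.05 -1.5 0 0 0; 0 -0.05 -3 0 0 0; 0 -0.05 -4 0 0 0; 0 -0.05 -4.8 0 0 0; 0 -0.05 -4.8 0 0 0; 0 -0.05 -4.8 0 0 0; 0 -0.05 -4.8 0 0 0"

```text
time_s: 5.32
eef_pos: [0.5311, 0.0638, 0.0837]
orientation: [0.544, 0.839, 0.001, 0.001]
ft_force: [1.0, -0.2, 0.1]
grip_width: 0.993
finger_force: 0.0
```

Emit:
servo_tool:
  series: "0 0 0 0 0 0; 0 0 0 0 0 0; 0 0 0 0 0 0; 0 0 0 0 0 0; 0 0 0 0 0 0; 0 0 0 0 0 0; 0 0 0 0 0 0; 0 0 0 0 0 0"
  fingers: 40
  newtons: 40

```text
time_s: 6.32
eef_pos: [0.5301, 0.0635, 0.0828]
orientation: [0.544, 0.839, -0.0, 0.0]
ft_force: [-1.3, -0.9, 6.3]
grip_width: 0.593
finger_force: 42.3
```

```bash
python3 st.py
```

```text
6.325 [0.5301 0.0635 0.0828] yaw 1.9911 tilt [ 0. -0.] q [ 0.45  0.58 -0.84  1.76  0.5   1.03 -0.15] F [-1.3 -0.9  6.3] M [-0.22  0.34 -0.01] w 50.7 ff 42.33409881591797
```

Emit:
servo_tool:
  series: "0.3 0.2 0 0 0 0; 0.6 0.5 0 0 0 0; 0.9 0.9 0 0 0 0; 1.15 1.3 0 0 0 0; 1.3 1.7 0 0 0 0; 1.35 2.1 0 0 0 0; 1.35 2.4 0 0 0 0; 1.35 2.4 0 0 0 0"

```text
time_s: 7.32
eef_pos: [0.5669, 0.1259, 0.0824]
orientation: [0.546, 0.838, -0.011, 0.001]
ft_force: [-10.6, -14.6, 16.7]
grip_width: 0.594
finger_force: 43.9
```

```bash
python3 st.py
```

```text
7.325 [0.5669 0.1259 0.0824] yaw 1.9869 tilt [-0.01  -0.018] q [ 0.28  0.67 -0.8   1.61  0.53  1.11 -0.25] F [-10.6 -14.6  16.7] M [-2.97  2.3  -0.01] w 50.8 ff 43.85885417461395
```

Emit:
servo_tool:
  series: "0 0.2 0 0 0 0; 0 0.4 0 0 0 0; 0.05 0.5 0 0 0 0; 0.1 0.6 0 0 0 0; 0.1 0.6 0 0 0 0; 0.1 0.6 0 0 0 0"

```text
time_s: 8.07
eef_pos: [0.5672, 0.1387, 0.0822]
orientation: [0.547, 0.837, -0.017, 0.0]
ft_force: [-19.2, -22.1, 25.9]
grip_width: 0.6
finger_force: 45.0
```

Run:
```python
from h import *
exec(open("st.py").read())
T=cam("top");S=cam("side")
for n in ("top","side"): shot(n,n+"1")
im,C=shot("wrist","w3")
```

```text
8.075 [0.5672 0.1387 0.0822] yaw 1.9845 tilt [-0.018 -0.028] q [ 0.24  0.68 -0.79  1.59  0.54  1.13 -0.28] F [-19.2 -22.1  25.9] M [-4.74  3.93  0.07] w 51.2 ff 44.96837317943573
```

View pics/w3.png

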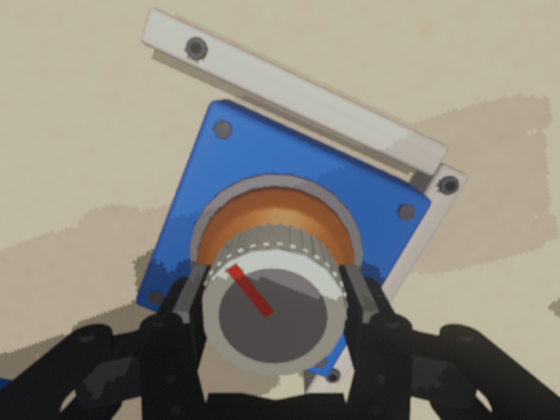

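The wrist view shows the carrier touching the far bar at right (about (425,205)), with a gap of a few mm to the left bar along (250,100)–(400,185). The red line runs from (268,312) to (233,268). I'll relieve the downforce and x pressure, then carry on in +y.

Emit:
servo_tool:
  series: "-0.1 0.1 0.08 0 0 0; -0.15 0.2 0.12 0 0 0; -0.15 0.3 0.12 0 0 0; -0.15 0.3 0.12 0 0 0"

```text
time_s: 8.72
eef_pos: [0.567, 0.1472, 0.0839]
orientation: [0.547, 0.837, -0.013, 0.003]
ft_force: [-7.5, -19.5, 9.8]
grip_width: 0.598
finger_force: 43.1
```

```bash
python3 st.py
```

```text
8.725 [0.567  0.1472 0.0839] yaw 1.9834 tilt [-0.01  -0.026] q [ 0.23  0.67 -0.79  1.59  0.54  1.12 -0.29] F [ -7.5 -19.5   9.8] M [-4.26  1.47  0.04] w 51.1 ff 43.119750022888184
```

Emit:
servo_tool:
  series: "0 0.1 0.03 0 0 0; 0 0.2 0.05 0 0 0; 0.05 0.2 0.05 0 0 0; 0.05 0.05 0.05 0 0 0; 0 -0.15 0.05 0 0 0; 0 -0.15 0.05 0 0 0"

```text
time_s: 9.48
eef_pos: [0.5669, 0.1472, 0.0847]
orientation: [0.547, 0.837, -0.009, 0.001]
ft_force: [-4.1, -11.9, 2.6]
grip_width: 0.595
finger_force: 42.2
```

```bash
python3 st.py
python3 - <<'E'
from h import *
shot("top","top2"); shot("side","side2"); im,C=shot("wrist","w4")
E
```

```text
9.475 [0.5669 0.1472 0.0847] yaw 1.9852 tilt [-0.008 -0.017] q [ 0.24  0.67 -0.8   1.59  0.53  1.12 -0.28] F [ -4.1 -11.9   2.6] M [-2.91  0.87  0.01] w 50.8 ff 42.23830819129944
```

View pics/w4.png

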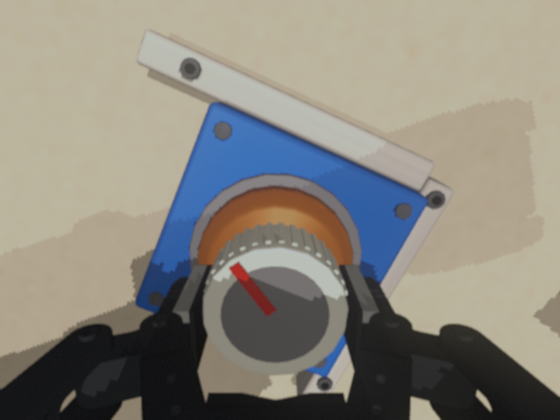

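The carrier is now flush against both bars: no gap at the corner (about (425,195)) or along either bar. I'll screw the cap down clockwise, following its descent.

Emit:
servo_tool:
  series: "0 0 0 0 0 -1; 0 0 -0.01 0 0 -2.4; 0 0 -0.01 0 0 -3.8; 0 0 -0.02 0 0 -5.2; 0 0 -0.02 0 0 -6.6; 0 0 -0.03 0 0 -8; 0 0 -0.03 0 0 -9.4; 0 0 -0.04 0 0 -10.8"

```text
time_s: 10.62
eef_pos: [0.5657, 0.1472, 0.0835]
orientation: [0.911, 0.413, -0.008, 0.006]
ft_force: [-6.8, -13.3, 3.6]
grip_width: 0.595
finger_force: 42.5
```

```bash
python3 st.py
```

```text
10.625 [0.5657 0.1472 0.0835] yaw 0.8505 tilt [-0.011 -0.017] q [ 0.08  0.59 -0.53  1.6   0.35  1.06 -1.28] F [ -6.8 -13.3   3.6] M [-2.97  1.08  0.05] w 50.8 ff 42.52237379550934
```

Emit:
servo_tool:
  series: "0 0 0 0 0 -1.4; 0 0 -0.01 0 0 -2.8; 0 0 -0.01 0 0 -4.2; 0 0 -0.02 0 0 -5.6; 0 0 -0.02 0 0 -7; 0 0 -0.03 0 0 -8.4; 0 0 -0.03 0 0 -9.8; 0 0 -0.04 0 0 -11"

```text
time_s: 11.62
eef_pos: [0.5651, 0.1482, 0.0821]
orientation: [0.989, -0.15, -0.005, 0.008]
ft_force: [-6.1, -11.1, 2.2]
grip_width: 0.596
finger_force: 42.7
```

```bash
python3 st.py
```

```text
11.625 [0.5651 0.1482 0.0821] yaw -0.3005 tilt [-0.012 -0.015] q [-0.1   0.55 -0.27  1.61  0.18  1.02 -2.3 ] F [ -6.1 -11.1   2.2] M [-2.65  1.18  0.06] w 50.9 ff 42.72634148597717
```

Emit:
servo_tool:
  series: "0.03 0 0 0 0 -0.8; 0.05 0 0 0 0 -1.6; 0.05 0 0 0 0 -2.2; 0.05 0 -0.01 0 0 -2.6; 0.05 0 -0.01 0 0 -2.6"

```text
time_s: 12.25
eef_pos: [0.5654, 0.1486, 0.0818]
orientation: [0.96, -0.28, -0.005, 0.009]
ft_force: [-7.9, -11.2, 5.4]
grip_width: 0.595
finger_force: 42.9
```

```bash
python3 st.py
```

```text
12.25 [0.5654 0.1486 0.0818] yaw -0.5686 tilt [-0.014 -0.015] q [-0.15  0.55 -0.21  1.61  0.14  1.02 -2.54] F [ -7.9 -11.2   5.4] M [-2.6   1.68 -0.03] w 50.8 ff 42.85984218120575
```

Emit:
servo_tool:
  series: "0 0 0 0 0 -0.3; 0 0 0 0 0 -0.6; 0 0 0 0 0 -0.6"

```text
time_s: 12.62
eef_pos: [0.5654, 0.1486, 0.0817]
orientation: [0.951, -0.31, -0.004, 0.009]
ft_force: [-8.1, -10.8, 2.6]
grip_width: 0.591
finger_force: 42.8
```

```bash
python3 st.py; python3 -c "
from h import *
shot('wrist','w5')"
```

```text
12.625 [0.5654 0.1486 0.0817] yaw -0.6299 tilt [-0.014 -0.015] q [-0.16  0.54 -0.19  1.61  0.13  1.02 -2.59] F [ -8.1 -10.8   2.6] M [-2.61  1.55  0.27] w 50.5 ff 42.79473423957825
```

View pics/w5.png

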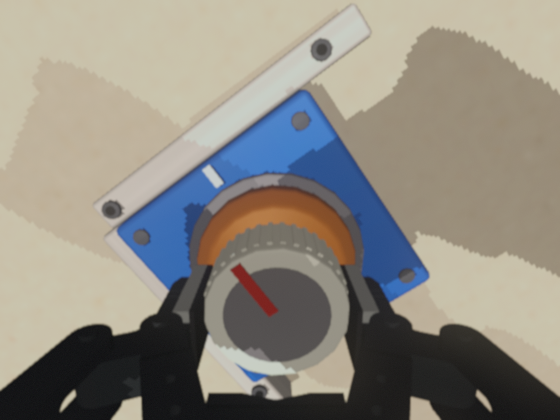

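Wrist view: the carrier is flush against the far bar (top) and left bar. The white line is at (219,187)–(205,167) and the red line at (270,313)–(236,268). Mz has risen to 0.27, so the cap is probably at the stop. I'll check the angles.

Run:
```python
from h import *
im,C=load("w5")
ang=lambda a,b,z:(lambda p:np.arctan2(*(p[1]-p[0])[1::-1]))(onz(C,[a,b],z))
print("red",ang([270,313],[236,268],.09),"white",ang([219,187],[205,167],.04))
print("left/far bar edge",ang([118,233],[303,92],.04))
```

```text
red -0.05370231941347346 white -0.06599075551995721
left/far bar edge -1.5651434201854286
```

Emit:
servo_tool:
  series: "0 0 0 0 0 -0.4; 0 0 0 0 0 -0.8; 0 0 0 0 0 -0.8"

```text
time_s: 13.05
eef_pos: [0.5659, 0.1479, 0.0817]
orientation: [0.938, -0.348, -0.003, 0.01]
ft_force: [-6.3, -12.9, 3.7]
grip_width: 0.591
finger_force: 42.6
```

```bash
python3 st.py
python3 - <<'E'
from h import *
shot('wrist','w6')
for n in("w5","w6"):
    im,C=load(n)
    h=cv2.cvtColor(im,cv2.COLOR_RGB2HSV); m=cv2.inRange(h,(0,140,70),(4,255,255))|cv2.inRange(h,(174,140,70),(180,255,255)); m[:240]=0; m[330:]=0
    c=big(m)[0]; vx,vy,x,y=cv2.fitLine(c,cv2.DIST_HUBER,0,.01,.01).ravel()
    p=onz(C,[[x,y],[x-20*vx*np.sign(vy),y-20*abs(vy)]],.09); d=p[1]-p[0]; print(n,cv2.contourArea(c),x,y,"red yaw",np.arctan2(d[1],d[0]))
E
```

```text
13.05 [0.5659 0.1479 0.0817] yaw -0.7104 tilt [-0.013 -0.017] q [-0.17  0.54 -0.17  1.61  0.12  1.01 -2.67] F [ -6.3 -12.9   3.7] M [-2.77  1.38  1.15] w 50.5 ff 42.64580190181732
w5 580.0 253.986 289.9732 red yaw -0.009300516629427418
w6 581.0 252.29543 293.21173 red yaw 0.02002047339076516
```

Bottomed out: Mz is 1.15 N m and the red line's yaw is about 0, matching the fence's. I'll back off by a quarter turn.

Emit:
servo_tool:
  series: "0 0 0 0 0 1; 0 0 0.01 0 0 2.2; 0 0 0.01 0 0 3.4; 0 0 0.02 0 0 4.6; 0 0 0.02 0 0 5.8; 0 0 0.02 0 0 7; 0 0 0.03 0 0 8.2; 0 0 0.03 0 0 9.2"

```text
time_s: 14.1
eef_pos: [0.5662, 0.1477, 0.0826]
orientation: [0.992, 0.125, -0.007, 0.007]
ft_force: [-7.3, -11.8, 4.0]
grip_width: 0.596
finger_force: 42.7
```

Emit:
servo_tool:
  series: "0 0 0 0 0 1.2; 0 0 0.01 0 0 2.4; 0 0 0.01 0 0 3.6; 0 0 0.02 0 0 4.8; 0 0 0.02 0 0 5.6; 0 0 0.02 0 0 6; 0 0 0.02 0 0 6; 0 0 0.02 0 0 6"

```text
time_s: 15.1
eef_pos: [0.5663, 0.1476, 0.0832]
orientation: [0.905, 0.424, -0.009, 0.005]
ft_force: [-6.9, -13.0, 3.7]
grip_width: 0.596
finger_force: 42.7
```

```bash
python3 st.py
python3 - <<'E'
from h import *
shot('wrist','w7'); shot('top','top3')
for n in("w4","w6","w7"):
    im,C=load(n)
    h=cv2.cvtColor(im,cv2.COLOR_RGB2HSV); m=cv2.inRange(h,(0,140,70),(4,255,255))|cv2.inRange(h,(174,140,70),(180,255,255)); m[:240]=0; m[330:]=0
    c=big(m)[0]; vx,vy,x,y=cv2.fitLine(c,cv2.DIST_HUBER,0,.01,.01).ravel()
    p=onz(C,[[x,y],[x-20*vx*np.sign(vy),y-20*abs(vy)]],.09); d=p[1]-p[0]; print(n,cv2.contourArea(c),x,y,"red yaw",np.arctan2(d[1],d[0]))
E
```

```text
15.1 [0.5663 0.1476 0.0832] yaw 0.8766 tilt [-0.012 -0.017] q [ 0.08  0.6  -0.54  1.6   0.35  1.06 -1.26] F [ -6.9 -13.    3.7] M [-2.8   1.41  0.06] w 50.9 ff 42.70547032356262
w4 579.5 251.85866 288.79166 red yaw 2.6077964054926612
w6 581.0 252.29543 293.21173 red yaw 0.02002047339076516
w7 571.0 251.52014 293.5368 red yaw 1.5149528440373863
```

View pics/w7.png

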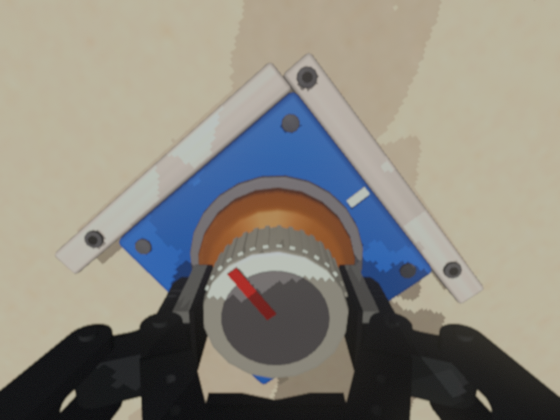

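Wrist view: the carrier is flush against both bars, with its corner at (293,90), and the red line is a quarter turn (about 1.52 rad) from the white-line direction. The grip is 43 N and the arm is still, so I'm handing in.

```bash
python3 -c "
from station import env
print(env.job_done())"
```

```text
the job is handed in; nothing more can be done
None
```

I handed the job in at about 15 s: the carrier looks flush in the fence corner, the cap bottomed out and was backed off about 1.52 rad (target 1.57), and the gripper still holds it at about 43 N; no verdict was returned.

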